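# Fit and hold a bayonet bulb in the work lamp

### The job

Put the white LED bulb, not the amber one, into the upturned work lamp: line its pins up with the slots of the holder, push it straight down against the spring, and twist it a quarter turn clockwise (seen from above) to the stop. The locking notches of this old holder are worn away, so do not let go: finish with the bulb in your grip, still pressed down as far as it goes and turned to the stop, while I test the light. Leave the amber bulb and the other things on the bench where they are.

Things in the scene. Friction and masses are not known exactly. Their poses are not given: they have to be found in the camera images.
- white_bulb: LED bulb with a white dome, 101 mm tall, about 90 g, upright in its tray, cap down, foot 7 mm above the table. Origin: centre of the foot; z up. Metal cap, diameter 22, to z = 27 (foot tapered to 16 over 4 mm); collar, diameter 40, z = 27 to 35; body to z = 75; round dome, diameter 40, above. A thin dark line over the dome runs along x, in line with the pins. A half turn about z makes no difference.
- bulb_pins (a point): on the white bulb's axis, 9 mm above its foot, axes as the bulb's: two round pins, 3.2 mm thick, stick out of the cap here along +x and -x, 30 mm across their tips.
- pin_tip (a point): the end of the pin that points along the white bulb's +x, 15 mm from the axis, 9 mm above the foot, axes as the bulb's.
- bulb_grip (a point): on the white bulb's axis, 55 mm above its foot, axes as the bulb's: middle of the white body, which has two flat finger grips facing +y and -y, 36 mm apart, 21.6 mm wide, 40 mm tall (z = 35 to 75 of the bulb). Along x the body measures 40 mm.
- amber_bulb: the same bulb with an amber (orange) dome, in the other tray; not wanted, to be left alone. Origin as for the white bulb.
- white_tray: fixed cardboard block, 80 x 80 mm, 34 mm tall, with a round hole of 33 mm through its middle; the white bulb's cap hangs in it and the collar rests on its top. A grey carton sleeve round it stands 4 mm higher than the block at the edges. Origin: centre of the underside. The two trays may change places.
- amber_tray: the same block with the amber bulb in it.
- lamp: fixed work lamp, its aluminium head laid back on the bench, opening up. Origin: on the table under the holder's axis. Shallow shade, diameter 196, rim 94 mm high; in its middle the brass holder tube (point holder). The folded arm leaves to +y: within 110 mm of the axis it is lower than the shade's rim; it rises from 70 mm high at 120 mm out to an elbow 290 mm high at 420 mm out.
- holder (a point): centre of the holder's mouth, 105 mm above the table, z up. Upright brass tube, inside diameter 24.5, outside 39.5. Two slots 6 mm wide, open at the mouth, lie along +x and -x and take the bulb's pins; a white tick on the black ring at the tube's foot is in line with each. A half turn makes no difference.
- slot_floor (a point): on the holder's axis, 16 mm below the mouth, axes as the holder's: the floor of the slots. From the bottom of each slot a crosswise slot 7 mm high (9 to 16 mm below the mouth) runs a quarter turn, clockwise seen from above; the stop comes about 93 degrees round. The bulb is pressed right down when its pins lie on this floor (its foot 23.4 mm below the mouth); let go after the twist, the spring lifts it 3.8 mm.
- contact (a joint): sprung contact disc in the holder, in m: 0 = up at rest, its face 14 mm below the mouth; grows as the bulb's foot pushes it down; about 0.0056 when the pins just pass under the upper edge (lip) of the crosswise slots, 0.0094 when the bulb is pressed right down. It pushes back with 3 N at 0 and 0.8 N more per mm (10.5 N pressed right down).
- glue: white glue bottle with a green label, diameter 52, 125 mm tall, loose; origin at the centre of its foot; leave alone.
- whetstone: grey whetstone 75 x 205 x 55 mm, loose; origin at the centre of its underside; leave alone.
- plane: wooden hand plane 65 x 240 x 34 mm with a steel blade standing to about 75 mm, loose; origin at the centre of its underside; leave alone.
- mallet: wooden mallet, head 85 mm long and 38 mm thick, handle 200 mm along its -x, loose; origin under its head; leave alone.
- peg: dark wooden tuning peg, 114 mm long, 30 mm thick, lying along its x, loose; origin under its middle; leave alone.
- brush: wooden brush lying flat, about 200 mm long, loose; origin on its underside; leave alone.

How it is judged (in metres and radians):
On the way, in this order (a step that is already met when the one before it is completed fails the run):
1. the white bulb is lifted clear of its tray in the fingers (height (world z) of white_bulb above 0.05 m and contact force between the fingers and white_bulb above 1 N), for 0.1 s.
2. the bulb is pushed straight down in the holder against the spring, its pins below the lip of the slots, not yet turned (value of joint contact above 0.006 m and angle between the x axis of white_bulb and the x axis of holder, either way round below 0.5 rad and horizontal distance between white_bulb and holder below 0.004 m), for 0.05 s.
3. pressed down, the bulb is turned clockwise through the middle of the slots (either pin may be the one that went in at the holder's +x) (value of joint contact above 0.005 m and ((x of pin_tip in the frame of holder above 0.0065 m and y of pin_tip in the frame of holder below -0.008 m) or (x of pin_tip in the frame of holder below -0.0065 m and y of pin_tip in the frame of holder above 0.008 m))), for 0.02 s.
4. the bulb is turned the quarter turn and pressed down (value of joint contact above 0.0065 m and angle between the x axis of white_bulb and the x axis of holder, either way round above 1.2 rad and horizontal distance between white_bulb and holder below 0.004 m), for 0.2 s.
At the end, for the whole second after the job is handed in: the white bulb is in the holder (centred within 4 mm, upright within 7 degrees), turned at least 69 degrees from where its pins went in, pressed down so far that the sprung contact stands at more than 6.5 of its 9.4 mm, at rest, and still gripped by the fingers with more than 2 N (all of step 4 and angle between white_bulb's own z axis and vertical below 0.12 rad and contact force between the fingers and white_bulb above 2 N and linear speed of white_bulb below 0.02 m/s and angular speed of white_bulb below 0.3 rad/s); the arm keeps its last pose, push and grip.
It fails at once if the amber bulb is moved more than 20 mm (distance of amber_bulb from where it was at the start of the episode above 0.02 m).
It fails at once if another thing on the bench (glue bottle, whetstone, plane, mallet, peg, brush) is moved more than 30 mm (distance of any of glue, whetstone, plane, mallet, peg, brush from where it was at the start of the episode above 0.03 m).
It also fails if it takes over 48 s, if anything falls off the work surface, if the arm or the gripper's body presses on something with over 40 N, if the wrist force passes 120 N, or if a joint passes its speed limit or range.

### The arm

A 7-joint arm with a two-finger parallel gripper is mounted at the origin on the work surface. World frame = base frame: x ahead of the robot, y to its left, z up, the work surface at z = 0. Lengths are in m, angles in degrees, forces in N, time in s.
With the tool pointing down it reaches from about 0.35 to 0.775 m from the base axis. Payload 3.1 kg.
Tool frame: the origin (TCP) lies on the centre line of the jaws, within the pads' length; the fingertips stand 17 mm ahead of it and the grasp point (between the pads) lies 2 mm behind it (robot.tip_reach is the distance from the TCP to the fingertips, in m); z points along the fingers, y is the line along which they close (so a half turn about z gives the same grasp; the last joint's range is limited). The gripper opens to 85 mm and grips with 20 to 120 N. Pads are 22 mm wide; open, the fingers measure 114 mm over their backs; the gripper's body (76 mm by 85 mm) begins 54 mm behind the grasp point. The pads swing forward as they close: fully open they stand 13 mm farther back than shut.
Start: joints at [74.731, 17.813, 0.802, 86.603, -0.252, 75.585, -1.558], TCP at [0.123, -0.536, 0.248] pointing down, gripper open.
Joint ranges: [-154.91, 154.91], [-16.99, 109.72], [-72.82, 74.43], [7.12, 147.25], [-82.49, 262.49], [11.32, 116.49], [-174.64, 174.64]. Speed limits (degrees/s): [159.86, 159.86, 180, 180, 180, 180, 180].

### API

Orientations are given as [roll, pitch, yaw] about the fixed x, y, z axes, in that order (R = Rz(yaw) Ry(pitch) Rx(roll)).
In Python, from station import robot, fingers, vision, workorder, recognise gives the robot as it stands. Calls block until the motion is done:
- robot.move_to(position, orientation): joint-space move of the TCP to a pose.
- robot.line_to(position, orientation=None, velocity=0.15, f_stop=None): straight line of the TCP; orientation=None keeps the orientation; velocity is the mean speed in m/s. With f_stop (N) it stops when the force on the tool has changed by that much, and returns True; else False.
- robot.move_j(angles): joint-space move.
- fingers.gripper_to(opening, force=None): opening from 0.0 (shut) to 1.0 (fully open); force is the grip in N (None keeps the last); returns when the fingers have stopped.
- robot.pause(seconds).
- robot.inverse_kinematics(position, orientation): joint angles nearest the present ones, or None.
- vision.grab_frame(name): name is "side" or "top" or "wrist"; returns the picture (420x560x3 uint8, red, green, blue); there is no depth.
- vision.calibration(name): a dict with "mtx" (3x3 intrinsics, pixels), "k1" (the pictures are not rectified: a ray, as slopes to the right and down, at radius r is drawn at 1 + k1 r^2 times it, then the intrinsics apply), "extrinsics" (4x4, takes a point from world to camera coordinates); the wrist camera has in their place "T_tool_cam" (4x4, takes a point from camera to tool coordinates, whose origin is the TCP and whose axes are the flange's). Camera axes: x right, y up, looking along -z (the intrinsics and any distortion apply to the point x, -y, -z); pixel columns grow to the right and rows downward; lengths in m; the calibration is good to about 2 mm. A picture is of the moment at which its call begins: read the wrist's pose just before it. calibration takes no time and is no camera call.
A pose or a line that the arm cannot do raises robot.PlanningError and nothing moves.
- workorder.close_job(): hands the job in; it is judged then, once.
Trained networks look in the newest picture that a camera, given by its name, has taken for a name from the list of things; names that differ only in an ending like _2 or _b are one class to them, and where a whole thing is asked for, a point or a joint stands for the part that bears it (a point fixed in the world has none). Each returns a list of dicts, best first, with "p" (0 to 1); they miss things now and then, are a little off and sometimes report something else, mostly with a low value. They report only what shows in the picture. A call takes as long as a camera call.
- recognise(label, camera): "rect" ([centre column, centre row, width, height] in pixels, round what is visible of it).
Readings, each from a call of its own:
- robot.current_time_s(): time.
- robot.current_joint_positions(): joint angles.
- robot.current_dq(): joint speeds.
- robot.current_joint_torque(): joint torques, N m.
- robot.current_tool_pos(): TCP position.
- robot.current_eef_rot(): TCP orientation.
- robot.current_contact_force(): force on the tool from outside, world axes, zero at the start.
- robot.current_torque(): the same for the moment, N m.
- robot.current_finger_gap(): opening from 0.0 (shut) to 1.0 (fully open).
- robot.current_gripper_force(): force on a finger pad.
Only numpy, scipy, OpenCV 4.12 (cv2) and the standard library are available. Lean on these libraries where they do the work, as an engineer would, in place of code of your own. Each camera call takes 0.05 s, during which the arm holds its last target. There are 200 camera calls.

## Working session

There is one attempt and no reset: what is moved stays moved. The work goes in short steps, each a Python script; the robot and the scene stay as the last script left them, time stands still between calls to the robot, and variables do not carry over. Pictures are saved under pics/ and viewed, at most 10 in all, crops included, and the job is handed in when it is done.

```bash
mkdir -p pics; cat > h.py <<'E'
import numpy as np, cv2
from scipy.spatial.transform import Rotation as R
from station import robot, fingers, vision, workorder, recognise
def cam(name, pose=None):
    c=vision.calibration(name); K=np.array(c["mtx"]); k=c["k1"]
    if name=="wrist":
        p,o=pose; T=np.eye(4); T[:3,:3]=R.from_euler('xyz',o,degrees=True).as_matrix(); T[:3,3]=p
        E=np.linalg.inv(T@np.array(c["T_tool_cam"]))
    else: E=np.array(c["extrinsics"])
    return K,k,E
def pose(): return np.array(robot.current_tool_pos()),np.array(robot.current_eef_rot())
def proj(C,P):
    K,k,E=C; q=E[:3,:3]@np.asarray(P,float)+E[:3,3]; s=np.array([q[0],-q[1]])/-q[2]; s=s*(1+k*(s@s))
    return (K@[s[0],s[1],1])[:2]
def ray(C,uv):
    K,k,E=C; d=np.linalg.solve(K,[uv[0],uv[1],1.])[:2]; s=d.copy()
    for _ in range(20): s=d/(1+k*(s@s))
    W=np.linalg.inv(E); return W[:3,3], W[:3,:3]@np.array([s[0],-s[1],-1.])
def atz(C,uv,z):
    o,d=ray(C,uv); return o+d*(z-o[2])/d[2]
def save(n,im): cv2.imwrite(f"pics/{n}.png",im[:,:,::-1])
E
python3 - <<'E'
from h import *
print(robot.current_time_s(),pose())
for n in("top","side"):
    im=vision.grab_frame(n); save(n,im); C=cam(n); print(n,C[0].tolist(),C[1],ray(C,(280,210)))
    for l in("white_bulb","amber_bulb","white_tray","lamp","holder","glue","whetstone","plane","mallet","peg","brush"):
        r=recognise(l,n)[:2]
        print(l,[(round(x["p"],2),np.round(x["rect"]).tolist(),np.round(atz(C,x["rect"][:2],0.09),3).tolist()) for x in r])
cv2.imwrite("pics/both.png",np.hstack([cv2.imread("pics/top.png"),cv2.imread("pics/side.png")])[:, :, :])
E
```

```text
0.0 (array([ 0.12249033, -0.53547965,  0.2471915 ]), array([-1.79862445e+02,  5.47987138e-03,  1.28879325e+01]))
top [[496.54261174498805, 0.0, 277.3063753639798], [0.0, 496.54261174498805, 213.0026339258923], [0.0, 0.0, 1.0]] -0.0856997664137295 (array([ 0.35875365, -0.13326547,  1.42754935]), array([ 0.20016177,  0.0012409 , -0.97979576]))
white_bulb [(0.61, [276.0, 276.0, 11.0, 19.0], [0.451, -0.125, 0.09]), (0.28, [96.0, 238.0, 187.0, 84.0], [0.544, 0.372, 0.09])]
amber_bulb [(0.51, [344.0, 274.0, 19.0, 9.0], [0.46, -0.306, 0.09])]
white_tray [(0.64, [275.0, 280.0, 36.0, 31.0], [0.441, -0.122, 0.09]), (0.21, [272.0, 278.0, 16.0, 13.0], [0.445, -0.113, 0.09])]
lamp [(0.89, [94.0, 238.0, 186.0, 83.0], [0.545, 0.381, 0.09]), (0.18, [384.0, 233.0, 9.0, 44.0], [0.574, -0.417, 0.09])]
holder [(0.72, [96.0, 237.0, 184.0, 81.0], [0.546, 0.375, 0.09])]
glue [(0.74, [247.0, 184.0, 26.0, 29.0], [0.704, -0.039, 0.09]), (0.57, [225.0, 156.0, 72.0, 37.0], [0.784, 0.027, 0.09])]
whetstone [(0.77, [228.0, 155.0, 74.0, 38.0], [0.787, 0.019, 0.09])]
plane [(0.92, [308.0, 172.0, 81.0, 24.0], [0.742
[... 659 characters left out ...]
lamp [(0.85, [232.0, 75.0, 68.0, 150.0], [0.563, 0.456, 0.09])]
holder [(0.81, [230.0, 76.0, 67.0, 153.0], [0.557, 0.45, 0.09])]
glue [(0.93, [311.0, 185.0, 16.0, 40.0], [0.714, -0.065, 0.09]), (0.29, [224.0, 292.0, 43.0, 46.0], [0.458, -0.341, 0.09])]
whetstone [(0.92, [336.0, 173.0, 40.0, 64.0], [0.791, -0.033, 0.09]), (0.7, [290.0, 338.0, 49.0, 16.0], [0.578, -0.468, 0.09])]
plane [(0.98, [344.0, 246.0, 47.0, 84.0], [0.747, -0.267, 0.09])]
mallet [(0.83, [227.0, 387.0, 43.0, 65.0], [0.442, -0.541, 0.09]), (0.62, [338.0, 175.0, 38.0, 62.0], [0.793, -0.04, 0.09])]
peg [(0.93, [289.0, 339.0, 53.0, 19.0], [0.576, -0.47, 0.09])]
brush [(0.72, [312.0, 258.0, 32.0, 66.0], [0.666, -0.287, 0.09])]
```

View pics/top.png

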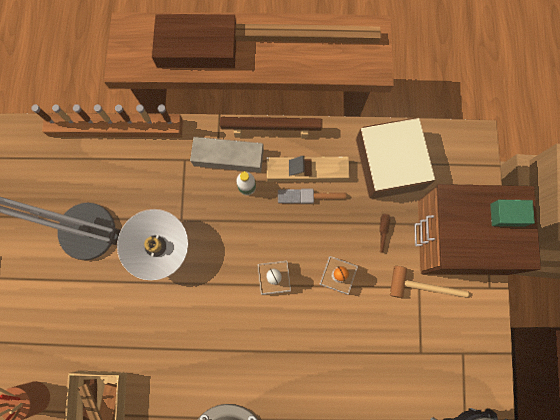

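View pics/side.png

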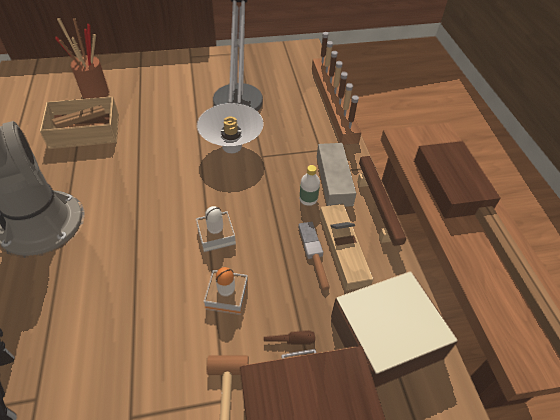

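The top view shows the white bulb at about (275,276), amber at (340,274), and the holder mouth at (154,243). The side view agrees: white dome at (214,213), holder at (231,125). I'll go to close views with the wrist camera.

```bash
python3 - <<'E'
from h import *
T=np.array(vision.calibration("wrist")["T_tool_cam"]); print(np.round(T,3).tolist(), vision.calibration("wrist")["mtx"][0][0])
C=cam("top");S=cam("side")
def tri(a,b):
    (o1,d1),(o2,d2)=ray(C,a),ray(S,b); t=np.linalg.lstsq(np.c_[d1,-d2],o2-o1,rcond=None)[0]; p,q=o1+d1*t[0],o2+d2*t[1]; return (p+q)/2,np.linalg.norm(p-q)
print("dome",tri((275,276),(214,214)),atz(C,(275,276),.095)); H=atz(C,(154,243),.105); print("holder",H,tri((154,243),(231,122)))
B=atz(C,(275,276),.095)
def view(P,h,n):
    # optical axis hits P from h above it; tool down, try yaws
    best=None
    for yaw in (0,90,-90,180,45,-45,135,-135):
        Rm=R.from_euler('xyz',[180,0,yaw],degrees=True).as_matrix(); c=Rm@T[:3,3]; a=-(Rm@T[:3,2])
        p=P-a*h/abs(a[2])-c; j=robot.inverse_kinematics(p.tolist(),[180,0,yaw])
        if j is not None:
            s=max(abs(j[6]),0)
            if best is None or s<best[0]: best=(s,p,yaw,j)
    print(n,best); return best
b=view(B,.24,"bulb"); robot.move_j(list(b[3])); 
ps=pose(); im=vision.grab_frame("wrist"); save("w_bulb",im); print(ps, robot.current_time_s(), [ (x["p"],x["rect"]) for x in recognise("white_bulb","wrist")])
h=view(H,.24,"holder"); robot.move_j(list(h[3]))
ps2=pose(); im=vision.grab_frame("wrist"); save("w_hold",im); print(ps2, robot.current_time_s(),robot.current_contact_force())
np.savez("poses.npz",b=np.array(ps),h=np.array(ps2))
E
```

```text
[[-0.0, 0.949, 0.316, 0.083], [1.0, 0.0, -0.001, -0.0], [-0.001, 0.316, -0.949, -0.126], [0.0, 0.0, 0.0, 1.0]] 290.7049951251244
dome (array([ 0.45281991, -0.1213982 ,  0.08922417]), np.float64(0.0033540453818484)) [ 0.45074894 -0.1216209   0.095     ]
holder [0.53147898 0.20679928 0.105     ] (array([0.53323751, 0.20816757, 0.10007162]), np.float64(0.0022144782982321163))
bulb (np.float64(5.714856171408666), array([ 0.45068514, -0.12457337,  0.20858626]), 90, array([ 44.24691012,  12.78881232, -36.20774107, 101.51245838,
         8.08990392,  68.30620974,   5.71485617]))
(array([ 0.45041002, -0.12646855,  0.20850194]), array([-1.79983421e+02,  4.09349515e-02,  8.97988541e+01])) 3.1583 [(0.89, [284.1, 195.6, 46.1, 52.3])]
holder (np.float64(3.715629646239906), array([0.53352159, 0.20466645, 0.21858626]), 135, array([ 11.7679752 ,  29.65838928, -51.47669554,  84.55230913,
        23.40657163,  77.03807048,   3.71562965]))
(array([0.53428877, 0.20222942, 0.218237  ]), array([-1.79909450e+02,  8.86949141e-02,  1.34793242e+02])) 4.5417 [-0.59654252 -0.58032529  0.633633  ]
```

View pics/w_bulb.png

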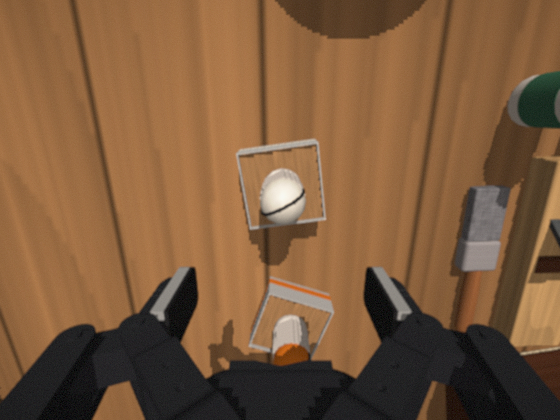

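View pics/w_hold.png

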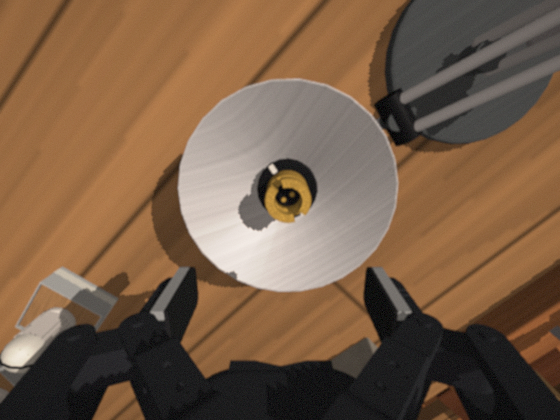

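The first view shows the white dome at (283,197) with its line tilted up to the right (about 20-25°). The second shows the brass mouth at (287,196) and one white tick at (273,169). I'll zoom both.

```bash
python3 - <<'E'
import cv2,numpy as np
a=cv2.imread("pics/w_bulb.png")[160:230,245:325];b=cv2.imread("pics/w_hold.png")[155:235,247:327]
a=cv2.resize(a,(400,350),interpolation=cv2.INTER_NEAREST);b=cv2.resize(b,(400,400),interpolation=cv2.INTER_NEAREST)
cv2.imwrite("pics/z1.png",np.hstack([np.vstack([a,np.zeros((50,400,3),np.uint8)]),b]))
E
```

```text
(no output)
```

View pics/z1.png

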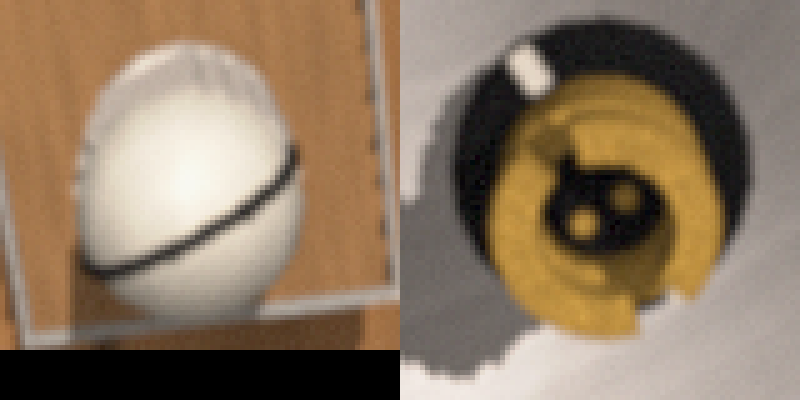

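The line on the bulb and the slots in the holder mouth (upper left, lower right) are clear. I'll fit both numerically.

```bash
cat > fit.py <<'E'
from h import *
from scipy.optimize import least_squares
def dome(im,ps,g,zf=.007):
    """fit dark line on white dome: returns x,y,yaw(deg) ; g: initial x,y"""
    C=cam("wrist",ps); c=proj(C,[g[0],g[1],zf+.083]); 
    hsv=cv2.cvtColor(im,cv2.COLOR_RGB2HSV); w=((hsv[...,1]<45)&(hsv[...,2]>150)).astype(np.uint8)
    n,lab,st,ce=cv2.connectedComponentsWithStats(cv2.morphologyEx(w,cv2.MORPH_CLOSE,np.ones((5,5))))
    ok=[i for i in range(1,n) if 500<st[i,4]<8000]; i=min(ok,key=lambda i:np.hypot(*(ce[i]-c)))
    hull=cv2.convexHull(np.argwhere(lab==i)[:,::-1].astype(np.int32)); m=np.zeros(w.shape,np.uint8); cv2.fillConvexPoly(m,hull,1)
    m=cv2.erode(m,np.ones((3,3))); rr,cc=np.nonzero((m>0)&(hsv[...,2]<90)); px=np.c_[cc,rr].astype(float)
    t=np.linspace(-5,185,60)*np.pi/180
    # dome silhouette: lower-half edge of white region vs sphere r=.02
    def curve(p):
        a=p[2]; return np.array([proj(C,[p[0]+.02*np.cos(s)*np.cos(a),p[1]+.02*np.cos(s)*np.sin(a),zf+.081+.02*np.sin(s)]) for s in t])
    h=hull[:,0,:].astype(float)
    cm=h.mean(0); cam_o=np.linalg.inv(C[2])[:3,3]
    low=h[h[:,1]>cm[1]+6]
    def res(p):
        q=curve(p); d=np.sqrt(((px[:,None]-q[None])**2).sum(2)).min(1)
        s=[]
        for u in low:
            o,v=ray(C,u); v=v/np.linalg.norm(v); r=np.array([p[0],p[1],zf+.081])-o; s.append((np.linalg.norm(np.cross(r,v))-.0203)*1000*.7)
        return np.r_[d*3/np.sqrt(len(px)),np.array(s)*3/np.sqrt(len(s))]
    best=min((least_squares(res,[g[0],g[1],a],diff_step=1e-4,x_scale=[.01,.01,.3]) for a in np.arange(0.1,3.1,.5)),key=lambda r:r.cost)
    return best.x[0],best.x[1],np.degrees(best.x[2])%180,best.cost,len(px),len(low)
def ring(im,ps,g):
    C=cam("wrist",ps); c=proj(C,[g[0],g[1],.105]); hsv=cv2.cvtColor(im,cv2.COLOR_RGB2HSV)
    m=((hsv[...,1]>110)&(hsv[...,2]>110)&(hsv[...,0]>14)&(hsv[...,0]<30)).astype(np.uint8)
    yy,xx=np.mgrid[:m.shape[0],:m.shape[1]]; m[np.hypot(xx-c[0],yy-c[1])>42]=0
    hull=cv2.convexHull(np.argwhere(m>0)[:,::-1].astype(np.int32))[:,0].astype(float)
    low=hull[hull[:,1]>hull[:,1].mean()-2]
    P=np.array([atz(C,u,.105)[:2] for u in low])
    s=least_squares(lambda p:np.hypot(*(P-p).T)-.01975-.0002,[g[0],g[1]],loss='soft_l1',f_scale=.0005); x,y=s.x
    # slot yaw: sample brass mask on mouth annulus r .0135-.019, both sides
    ang=np.arange(0,360,1.); br=np.zeros(360)
    for r in (.0145,.016,.0175):
        for i,a in enumerate(ang):
            u=proj(C,[x+r*np.cos(np.radians(a)),y+r*np.sin(np.radians(a)),.105]); br[i]+=cv2.getRectSubPix(im[...,0].astype(np.float32),(1,1),(float(u[0]),float(u[1])))[0,0]
    return x,y,np.std(np.hypot(*(P-s.x).T)),len(low),br/3
def tick(im,ps,g,z):
    C=cam("wrist",ps); c=proj(C,[g[0],g[1],z]); hsv=cv2.cvtColor(im,cv2.COLOR_RGB2HSV)
    return C,c
E
python3 - <<'E'
from fit import *
d=np.load("poses.npz"); b=tuple(d["b"]); h=tuple(d["h"])
im=cv2.imread("pics/w_bulb.png")[:,:,::-1].copy(); print(dome(im,b,(.451,-.122)))
im=cv2.imread("pics/w_hold.png")[:,:,::-1].copy(); r=ring(im,h,(.532,.207)); print(r[:4]); print(np.round(r[4]).astype(int)[::4].tolist())
C=cam("wrist",h)
for u in [(297.4,215),(277,185)]: p=atz(C,u,.105)[:2]-r[:2]; print("slot",np.degrees(np.arctan2(p[1],p[0])),np.hypot(*p))
for z in(.03,.04,.05,.06,.07): p=atz(C,(273,168.6),z)[:2]-r[:2]; print("tick",z,np.degrees(np.arctan2(p[1],p[0])),np.hypot(*p))
E
```

```text
(np.float64(0.4548704612622274), np.float64(-0.1180143296021658), np.float64(29.0375166494383), np.float64(12.637917096231234), 55, 12)
(np.float64(0.5321111402781635), np.float64(0.2148247138330711), np.float64(0.00025258428080197155), 13)
[177, 181, 184, 188, 193, 194, 191, 192, 193, 191, 188, 192, 194, 193, 194, 192, 190, 189, 186, 186, 193, 195, 192, 188, 185, 184, 183, 183, 186, 183, 181, 182, 185, 188, 187, 184, 186, 189, 171, 124, 93, 90, 94, 91, 102, 139, 166, 180, 185, 184, 186, 193, 192, 188, 186, 191, 194, 195, 191, 189, 190, 186, 190, 191, 188, 192, 191, 185, 182, 185, 188, 189, 192, 195, 197, 198, 195, 188, 185, 183, 187, 192, 192, 175, 144, 127, 125, 132, 138, 161]
slot -12.858389129806044 0.016262600147840398
slot 169.34887715427632 0.0158903898398385
tick 0.03 -178.32815019732925 0.01959009115926434
tick 0.04 177.48818874761054 0.020689166738057627
tick 0.05 173.74426695659633 0.021887153944391315
tick 0.06 170.40150747375517 0.02316871455301923
tick 0.07 167.41811379229023 0.024520748338428686
```

```bash
python3 - <<'E'
from fit import *
T=np.array(vision.calibration("wrist")["T_tool_cam"]); out=[]
def look(P,h,yaw,n):
    Rm=R.from_euler('xyz',[180,0,yaw],degrees=True).as_matrix(); a=-(Rm@T[:3,2]); p=np.array(P)-a*h/abs(a[2])-Rm@T[:3,3]
    robot.move_to(p.tolist(),[180,0,yaw]); robot.pause(.3); ps=pose(); im=vision.grab_frame("wrist"); save(n,im); np.save(f"pics/{n}.npy",np.array(ps))
    print(n,np.round(p-ps[0],4),np.round(ps[1],2),np.round(robot.current_joint_positions(),1),robot.current_time_s()); return im,ps
H=(.532,.2125,.105);B=(.4535,-.1195,.095)
for yw,n in((74.5,"h2"),(167.5,"h3")):
    im,ps=look(H,.20,yw,n); r=ring(im,ps,H); br=r[4]; 
    def cen(a0):
        k=np.arange(a0-30,a0+31); w=np.clip(150-br[k%360],0,None); return (k*w).sum()/w.sum()
    print(r[:4],cen(168),cen(347))
for yw,n in((-151,"b2"),):
    im,ps=look(B,.20,yw,n); print(dome(im,ps,B))
zs=[]
for n,P in(("h2",H),("h3",H),("b2",B)):
    im=cv2.imread(f"pics/{n}.png"); c=proj(cam("wrist",tuple(np.load(f"pics/{n}.npy"))),P).astype(int); zs.append(cv2.resize(im[c[1]-40:c[1]+40,c[0]-32:c[0]+32],(256,320),interpolation=cv2.INTER_NEAREST)); print(c)
cv2.imwrite("pics/z2.png",np.hstack(zs))
E
```

```text
h2 [-0.0001 -0.     -0.0001] [ 1.800e+02 -2.000e-02  7.451e+01] [  4.2  26.6 -37.5  89.6  16.9  69.6 -51.8] 5.8167
(np.float64(0.5328621477574348), np.float64(0.214453104436439), np.float64(0.000219496503291136), 17) 166.39758120479163 349.6517865320872
h3 [ 0.  0. -0.] [-1.7999e+02  1.0000e-02  1.6749e+02] [ 13.9  35.4 -56.8  85.9  30.2  75.1  31.6] 7.475
(np.float64(0.5321872730134924), np.float64(0.21453746081813663), np.float64(0.00014823300707167016), 14) 167.4927162926053 nan
b2 [-0.0004 -0.0009 -0.0001] [-1.8000e+02  2.0000e-02 -1.5091e+02] [ 63.4  28.5 -69.5 102.6  28.6  69.2 104.6] 9.0833
(np.float64(0.45926230298509757), np.float64(-0.11780472338759096), np.float64(18.852648327109947), np.float64(479.66376390794545), 136, 9)
[282 210]
[282 210]
[282 209]<stdin>:11: RuntimeWarning: invalid value encountered in scalar divide
```

View pics/z2.png

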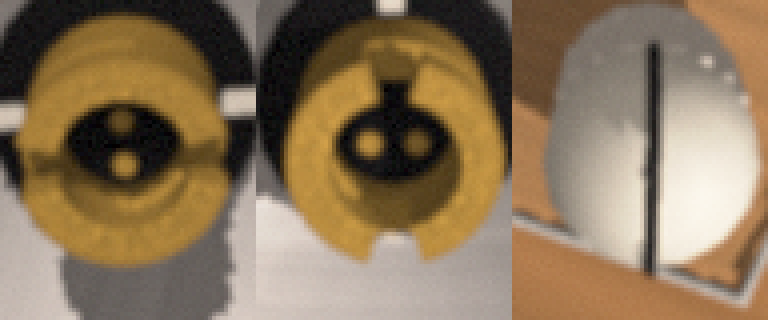

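Holder is consistent across views: about (0.5323, 0.2145), with the slots along about 167.5°. In b2 the dome spans px (258–312, 211) with its bottom at (285,235), and its line is vertical in the image, so the bulb yaw is about 28–29°. Next I fit the bulb position from the dome's silhouette.

```bash
python3 - <<'E'
from fit import *
def sph(C,pts,zc=.088):
    def f(p):
        o=[]
        for u in pts:
            a,v=ray(C,u); v/=np.linalg.norm(v); o.append(np.linalg.norm(np.cross(np.array([p[0],p[1],zc])-a,v))-.02)
        return o
    s=least_squares(f,[.4535,-.1195],x_scale=.01); return s.x,s.fun*1000
d=np.load("poses.npz"); b=tuple(d["b"]); C=cam("wrist",b)
z=lambda x,y:(245+x/5-.3,160+y/5-.3)
print(sph(C,[z(76,200),z(303,190),z(120,290),z(262,290)]))
C2=cam("wrist",tuple(np.load("pics/b2.npy")))
z2=lambda x,y:(250+(x-512)/4-.3,169+y/4-.3)
print(sph(C2,[z2(545,165),z2(762,165),z2(590,250),z2(700,262)]))
def ln(C,p,pts):
    for a in np.arange(24,34,1):
        q=np.array([proj(C,[p[0]+.02*np.cos(s)*np.cos(np.radians(a)),p[1]+.02*np.cos(s)*np.sin(np.radians(a)),.088+.02*np.sin(s)]) for s in np.linspace(0,np.pi,100)])
        print(a,[np.round(np.hypot(*(q-u).T).min(),1) for u in pts])
ln(C,sph(C,[z(76,200),z(303,190),z(120,290),z(262,290)])[0],[z(90,268),z(120,270),z(200,235),z(260,203),z(295,160)])
p=(.4545,-.1185)
for o in (.209,.158):pass
E
```

```text
(array([ 0.45193825, -0.1187963 ]), array([ 0.12359398,  0.00020391, -0.09464606,  0.10210386]))
(array([ 0.45483062, -0.11615457]), array([ 0.31020145,  0.19688152, -0.10930031,  0.11306861]))
24 [np.float64(2.4), np.float64(2.5), np.float64(0.6), np.float64(0.8), np.float64(0.1)]
25 [np.float64(2.2), np.float64(2.2), np.float64(0.6), np.float64(1.0), np.float64(0.3)]
26 [np.float64(2.0), np.float64(2.0), np.float64(0.6), np.float64(1.3), np.float64(0.5)]
27 [np.float64(1.8), np.float64(1.7), np.float64(0.6), np.float64(1.5), np.float64(0.8)]
28 [np.float64(1.6), np.float64(1.4), np.float64(0.7), np.float64(1.7), np.float64(1.1)]
29 [np.float64(1.5), np.float64(1.2), np.float64(0.7), np.float64(2.0), np.float64(1.3)]
30 [np.float64(1.4), np.float64(0.9), np.float64(0.7), np.float64(2.2), np.float64(1.6)]
31 [np.float64(1.4), np.float64(0.7), np.float64(0.8), np.float64(2.5), np.float64(2.0)]
32 [np.float64(1.4), np.float64(0.4), np.float64(0.8), np.float64(2.7), np.float64(2.3)]
33 [np.float64(1.4), np.float64(0.2), np.float64(0.8), np.float64(2.9), np.float64(2.6)]
```

```bash
python3 - <<'E'
from h import *
o=[180,0,-151.5]; B=np.array([.454,-.117])
robot.move_to([*B,.15],o); robot.line_to([*B,.062],velocity=.1,f_stop=8)
print(pose(),robot.current_contact_force())
fingers.gripper_to(0.0,60); print(robot.current_finger_gap(),robot.current_gripper_force(),robot.current_contact_force())
robot.line_to([*B,.16],velocity=.1); print(pose(),robot.current_contact_force(),robot.current_gripper_force(),robot.current_time_s())
im=vision.grab_frame("wrist"); save("grip",im); np.save("pics/grip.npy",np.array(pose()))
s=vision.grab_frame("side"); save("grip_s",s); c=proj(cam("side"),[*B,.15]).astype(int); print(c)
a=cv2.resize(im[200:420,140:420],(400,314)); q=cv2.resize(s[max(0,c[1]-40):c[1]+40,c[0]-50:c[0]+50],(392,314)); save("z3",np.hstack([a,q]))
E
```

```text
(array([ 0.45467796, -0.11692788,  0.06258554]), array([-1.79952453e+02,  6.33129564e-02, -1.51496245e+02])) [-0.19029807  0.16985277  0.45798868]
0.42682414243869266 59.05508556119457 [-0.9983411   1.10107199  6.19468603]
(array([ 0.45341625, -0.11707089,  0.15935449]), array([ 1.79948825e+02, -6.25865583e-02, -1.51500282e+02])) [ 0.38852842 -0.24674085 -0.76455306] 60.07377694462775 12.025
[211 196]
```

View pics/z3.png

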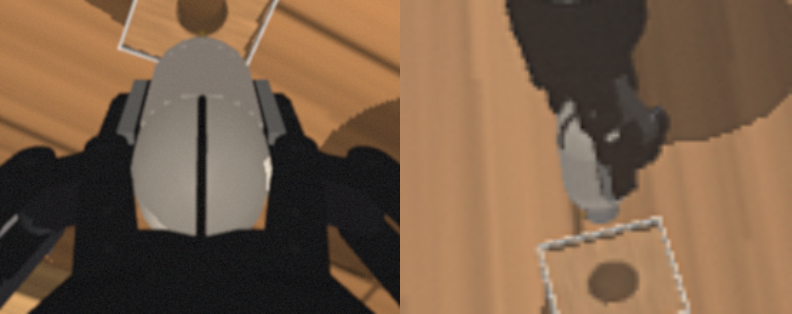

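The bulb is in the grip, upright, and its line is centred at px (281, 266–365). The collar's front edge is at px row 226.6 and the line's start at row 266.5. From these I get the bulb's offset along tool x.

```bash
python3 - <<'E'
from h import *
c=vision.calibration("wrist"); C=cam("wrist",(np.zeros(3),np.zeros(3))) # world = tool frame
for x0 in(-.004,-.002,0,.002,.004):
    print(x0,[np.round(proj(C,[x0+.02,0,.0556-z]),1).tolist() for z in(.027,.035,.075,.081)])
for x in(-.23,.23):pass
H=[.5325,.2145]
for y in(167.5,120,74.5,72): print(y,robot.inverse_kinematics([*H,.137],[180,0,y]))
E
```

```text
-0.004 [[281.1, 231.1], [281.1, 236.7], [281.2, 274.9], [281.2, 282.8]]
-0.002 [[281.1, 227.9], [281.1, 233.3], [281.2, 270.7], [281.2, 278.4]]
0 [[281.1, 224.6], [281.1, 229.9], [281.2, 266.4], [281.2, 274.0]]
0.002 [[281.1, 221.4], [281.1, 226.5], [281.2, 262.1], [281.2, 269.5]]
0.004 [[281.1, 218.0], [281.1, 223.1], [281.2, 257.8], [281.2, 265.0]]
167.5 [ 10.17750893  34.35729417 -50.30273672  90.67029203  27.86696912
  68.27809625  31.76467007]
120 [  5.03162433  31.3655854  -41.50627793  90.86069013  22.13670811
  66.26084218 -11.34381541]
74.5 [  0.12788826  29.33926018 -33.79303324  91.05113622  17.50416672
  64.96814722 -53.23316914]
72 [ -0.13765301  29.24663341 -33.38822939  91.06166856  17.27005415
  64.91050188 -55.5493546 ]
```

```bash
python3 - <<'E'
from h import *
y=167.5; H=np.array([.5324,.2145]); t=np.array([np.cos(np.radians(y)),np.sin(np.radians(y))]); P=H+.0005*t
robot.line_to([.454,-.117,.21]); robot.move_to([*P,.21],[180,0,y]); robot.line_to([*P,.166],velocity=.08); robot.pause(.2)
print(pose(),robot.current_contact_force(),robot.current_time_s())
s=robot.line_to([*P,.1485],velocity=.03,f_stop=6); print(s,pose(),robot.current_contact_force(),robot.current_torque(),robot.current_time_s())
E
```

```text
(array([0.53222572, 0.2150199 , 0.16667392]), array([1.79952495e+02, 5.94745734e-02, 1.67511585e+02])) [ 0.59676954 -0.07956428  0.34548899] 14.7917
False (array([0.53192658, 0.21454513, 0.14841676]), array([-1.79994129e+02, -6.37210678e-03,  1.67496070e+02])) [ 0.07805071 -0.28596507 -0.74773334] [-0.06193648 -0.01231315 -0.00678965] 15.525
```

The pins went into the slots without contact force. Next I press down.

```bash
python3 - <<'E'
from h import *
P=pose()[0][:2]; P=[.5319,.2146]
s=robot.line_to([*P,.1355],velocity=.02,f_stop=22); robot.pause(.2); print(s,pose(),robot.current_contact_force(),robot.current_torque(),robot.current_gripper_force(),robot.current_finger_gap(),robot.current_time_s())
E
```

```text
False (array([0.53293707, 0.21497882, 0.13739673]), array([1.79938612e+02, 1.65451891e-01, 1.67482166e+02])) [-0.59564956 -0.98869192  7.75936515] [-0.36151209  0.16106757 -0.00596236] 59.218815935309976 0.4231640866363869 16.525
```

```bash
python3 - <<'E'
from h import *
print(pose()[0],robot.current_contact_force())
s=robot.line_to([.5319,.2146,.1335],velocity=.01,f_stop=22); robot.pause(.3); print(s,pose(),robot.current_contact_force(),robot.current_torque(),robot.current_time_s())
E
```

```text
[0.53293707 0.21497882 0.13739673] [-0.59564956 -0.98869192  7.75936515]
False (array([0.53350669, 0.21498716, 0.13682611]), array([179.93112851,   0.2646923 , 167.46268909])) [-1.51254016 -2.47968624 15.49093662] [-0.7479058   0.45480947  0.00451827] 17.175
```

Bottomed on the slot floor at about 15 N. Next I twist in small steps, watching the moment.

```bash
python3 - <<'E'
from h import *
H=np.array([.5324,.2145])
for y in (157.5,145,132,119,106,93,82,76):
    t=np.radians(y); robot.move_to([*(H+.0005*np.array([np.cos(t),np.sin(t)])),.1337],[180,0,y])
    p=pose(); f=robot.current_contact_force(); m=robot.current_torque()
    print(y,np.round(p[0],4),np.round(p[1],1),np.round(f,1),np.round(m,2),round(robot.current_time_s(),1))
    if np.linalg.norm(f)>35 or abs(m[2])>1.2: print("stop"); break
E
```

```text
157.5 [0.5335 0.2147 0.1369] [179.9   0.3 157.4] [-0.8 -2.6 14.5] [-0.76  0.49 -0.1 ] 17.4
145 [0.5332 0.2145 0.1369] [179.9   0.2 144.9] [-2.2 -4.8 14.8] [-0.83  0.7  -0.08] 17.8
132 [0.5329 0.2143 0.1369] [179.9   0.2 131.9] [-2.7 -4.9 17. ] [-0.97  0.87 -0.06] 18.1
119 [0.5325 0.2143 0.1369] [180.    0.2 118.9] [-5.  -4.9 15.3] [-0.94  1.19 -0.05] 18.4
106 [0.5324 0.2145 0.1369] [1.799e+02 1.000e-01 1.059e+02] [-5.4 -4.2 16.9] [-0.83  1.21  0.02] 18.7
93 [0.5321 0.2149 0.137 ] [1.799e+02 1.000e-01 9.300e+01] [-5.8 -4.4 17.6] [-0.81  1.37 -0.02] 19.0
82 [0.5314 0.2154 0.1369] [-1.8e+02  1.0e-01  8.2e+01] [-6.5 -3.5 17.9] [-0.72  1.65  0.1 ] 19.3
76 [0.532  0.2158 0.137 ] [179.9  -0.   76. ] [-6.4 -2.3 16.7] [-0.52  1.39 -0.01] 19.5
```

```bash
python3 - <<'E'
from h import *
for y in (74,72.5):
    robot.move_to([.5325,.215,.1337],[180,0,y]); robot.pause(.4); p=pose(); print(y,np.round(p[0],4),np.round(p[1],1),np.round(robot.current_contact_force(),1),np.round(robot.current_torque(),2),robot.current_gripper_force(),robot.current_finger_gap())
    if abs(robot.current_torque()[2])>.4: break
im=vision.grab_frame("wrist"); save("z4",cv2.resize(im[180:420,140:420],(560,480))); print(robot.current_time_s())
E
```

```text
74 [0.532  0.216  0.1371] [179.9  -0.   74.1] [-6.2 -3.1 17.5] [-0.49  1.45  0.14] 58.21303543983959 0.42378416462344787
72.5 [0.5319 0.216  0.137 ] [180.   -0.   72.6] [-5.7 -3.5 16.8] [-0.42  1.36  0.19] 58.22831493751437 0.4213646870630289
20.8667
```

View pics/z4.png

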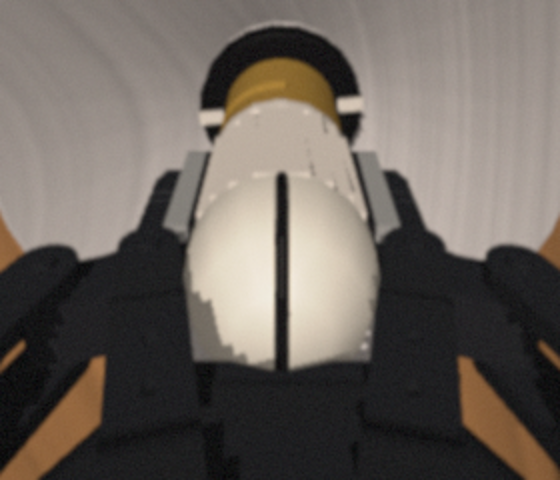

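The bulb's line points straight up the picture at (282,172–370), and the white ticks are left and right at (212,117) and (350,104). So it has turned a quarter turn. The line starts at the same row as before, so the bulb hasn't slipped, and the press of about 17 N is above the 10.5 N spring. I'm handing it in.

```bash
python3 -c "
from h import *
print(workorder.close_job())"
```

```text
the job is handed in; nothing more can be done
None
```

I handed the job in with the white LED bulb still in the grip, pressed to the slot floor at about 17 N and turned about 95° clockwise, where the stop began to push back; no verdict came back, and I never approached the amber bulb or the other things on the bench.

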